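# Slide the last syrup bottle into the rack and shut its keeper

## Task

Put the syrup bottle that stands out on the counter away in the empty bay of the bottle rack: with the fingertips, push it low on its body so that it slides upright over the counter and all the way home into the bay, then push the bay's keeper arm fully shut across it. Only push: never lift or squeeze the bottle and do not let it tip; leave the other bottles and everything else on the counter where they stand.

Things in the scene. Friction and masses are not known exactly. Their poses are not given: they have to be found in the camera images.
- bottle_out: the syrup bottle to put away, the only one out on the open counter in front of the rack. Round straight body 68 mm across up to 150 mm, tapering to a 31 mm cap, 281 mm tall, 0.55 to 0.95 kg. Origin: centre of its underside, z up; yaw does not matter. It slides freely, but topples if pushed higher than about 45 mm above the counter
- bay_home (a point): point on the counter at the centre of the one empty bay, where the bottle's centre stands when home; x points straight into the bay, y to its left, z up. The rack is screwed down: three equal bays in a row along y, 100 mm apart, and any of them may be the empty one
- bay_mouth (a point): centre of the empty bay's open front, on the counter, 36 mm before bay_home, same axes. Bays have sheet side and back walls 60 mm high and no floor: the bottle slides on the counter. Inner width 82 mm (7 mm free each side of the bottle); side walls run from the mouth to the back wall, whose face is 36 mm behind bay_home (2 mm behind a centred bottle)
- keeper (a joint): keeper arm of the empty bay, a steel strap on an upright hinge at the bay's right front corner. 0 = shut, along +y across the mouth; it opens towards the robot: 1.57 = straight out along -x; limit 2.6, starts at 2.0 to 2.4. A stiff hinge (0.04 N m) keeps it where it is left; no latch. Shut, its inner face is 39 mm before bay_home; it cannot shut on a bottle that sticks out
- keeper_hinge (a point): on the keeper's hinge axis, half-way up the arm, 37 mm above the counter; at x = -42 mm, y = -46 mm in the frame of bay_home
- keeper_end (a point): centre of the round rubber end (13 mm across) of that keeper arm, 37 mm above the counter, 93 mm from the hinge. The strap is 6 mm thick and 16 mm tall (29 to 45 mm above the counter). The two full bays have equal keepers, fixed shut
- bottle_a: syrup bottle already in a bay behind its shut keeper, same shape as bottle_out, 281 mm tall; origin at the centre of its underside
- bottle_b: syrup bottle already in another bay behind its shut keeper, same shape, 271 mm tall; origin at the centre of its underside
- tamper: coffee tamper, wooden handle on a round metal foot, 58 mm across, 94 mm tall, left of the work; a bystander. Origin at the centre of its underside
- pitcher: small steel milk pitcher, 72 x 113 mm with its handle, 104 mm tall, left of the rack; a bystander. Origin at the centre of its underside
- sleeves: brown stack of kraft cup sleeves, 68 mm across, 114 mm tall, left of the work; a bystander. Origin at the centre of its underside

How it is judged:
By the outcome, as a careful person would: the job done as asked, in the order asked, and still so for the second after the job is handed in, with the robot touching nothing.
It also fails if it takes over 67 s, if anything falls off the work surface, if the arm or the gripper's body presses on something with over 40 N, if the wrist force passes 120 N, or if a joint passes its speed limit or range.

## Robot

A 6-joint arm with a two-finger parallel gripper is mounted at the origin on a cart in front of the work surface, level with it; the furniture and walls round the work are solid. World frame = base frame: x ahead of the robot, y to its left, z up, the work surface at z = 0. Lengths are in m, angles in rad, forces in N, time in s.
With the tool pointing down it reaches from about 0.4 to 0.825 m from the base axis. Payload 7 kg.
Tool frame: the origin (TCP) lies on the centre line of the jaws, within the pads' length; the fingertips stand 17 mm ahead of it and the grasp point (between the pads) lies 2 mm behind it; z points along the fingers, y is the direction in which the jaws open and shut (so a half turn about z gives the same grasp; the last joint's range is limited). The gripper opens to 85 mm and grips with 20 to 120 N. Pads are 22 mm wide; open, the fingers measure 114 mm over their backs; the gripper's body (76 mm by 85 mm) begins 54 mm behind the grasp point. The pads swing forward as they close: fully open they stand 13 mm farther back than shut.
Start: joints at [-1.021, 0.359, 0.012, 0, -1.224, -0.288], TCP at [0.175, -0.652, 0.248] pointing down, gripper open.
Joint ranges: [-3.07, 3.07], [-1.43, 2.12], [-1.02, 1.25], [-3.03, 1.67], [-3.05, -0], [-3.03, 3.03]. Speed limits (rad/s): [2.39, 2.39, 3.01, 3.14, 3.14, 3.14].

## Interface

Orientations are given as a rotation vector (axis times angle).
In Python, from workcell import ctrl gives the robot as it stands.
- The arm moves only by the tool play_rows, never from a script. Its argument "plan" is a list of rows, each a list of 3 entries, a list of its own where there are three numbers: the shift along the tool's x, y, z in cm, then the turn, a rotation vector about the tool's x, y, z in degrees, then the closure, from -1 (fully open) to 1 (shut). A call has 1 to 5 rows; each row is the pose to reach, as a shift and turn from the pose commanded when the call began, along the tool's axes at that moment; what a row does not reach only later rows make up. A row lasts 1/10 s, in which the tool goes at most 50 mm and 8.59 degrees, less where a joint would pass 70% of its speed; a pose out of reach is approached as far as the arm can. A call with a gripper value outside its range is refused whole. The fingers move at their own pace and stop on an object; "squeeze" is the grip in N (left out, the last holds). Time passes only in rows, so rows that repeat a pose let the fingers close. It gives the time, the measured TCP pose, the force and the opening at its end, in the units of the state.
- ctrl.state(): the state, without advancing time (a new reading comes with each control period).
- ctrl.snapshot(name): name is "side" or "top" or "wrist"; returns (picture, depth): 400x640x3 uint8, red, green, blue; 400x640 float32, m along the optical axis (not along the pixel's ray), 0 where there is no reading.
- ctrl.camera_params(name): a dict with "fx", "fy", "cx", "cy" (pixels), "R" (3x3) and "t" (3): a world point X has camera coordinates R X + t. Camera axes: x right, y down, z forward; pixel columns grow to the right and rows downward; lengths in m; the calibration is good to about 2 mm. A picture is of the moment at which its call begins: read the wrist's pose just before it. camera_params takes no time and is no camera call; for the wrist camera it gives the pose at the moment of the call.
- ctrl.job_done(): hands the job in, once; it reports no verdict.
The state is a dict: "time_s": time; "joint_pos": joint angles; "dq": joint speeds; "tau": joint torques, N m; "tcp_pos": TCP position; "orientation": TCP orientation; "contact_force": force on the tool from outside, world axes, zero at the start; "wrist_torque": the same for the moment, N m; "grip_width": opening from 0.0 (shut) to 1.0 (fully open).
Only numpy, scipy, OpenCV 4.12 (cv2) and the standard library are available. Lean on these libraries where they do the work, as an engineer would, in place of code of your own. Each camera call takes 0.05 s, during which the arm holds its last target. There are 200 camera calls.

## Working session

There is one attempt and no reset: what is moved stays moved. The work goes in short steps, Python scripts to look and compute and a tool call to move; the robot and the scene stay as the last step left them, time stands still between calls to the robot, and variables do not carry over. Pictures are saved under pics/ and viewed, about 8 in all and at most 12, crops included, and the job is handed in when it is done.

Besides the shell and the picture viewer there is one more tool, called by a JSON object that holds its "name" and its "arguments", one argument or row to a line. play_rows: Moves the arm, as the interface text tells. Its arguments: {"type":"object","properties":{"plan":{"type":"array"},"squeeze":{"type":"number"}},"required":["plan"]}

```bash
mkdir -p pics
cat > h.py <<'E'
import numpy as np, cv2
from workcell import ctrl
def snap(n,f):
    c=ctrl.camera_params(n); p,d=ctrl.snapshot(n)
    cv2.imwrite(f'pics/{f}.png',p[:,:,::-1]); np.savez(f'pics/{f}.npz',p=p,d=d,**c); return p,d,c
def cloud(d,c):
    v,u=np.mgrid[:d.shape[0],:d.shape[1]]
    X=np.stack([(u-c['cx'])/c['fx']*d,(v-c['cy'])/c['fy']*d,d],-1)
    return (X-c['t'])@c['R']
def onz(u,v,z,c):
    r=np.array([(u-c['cx'])/c['fx'],(v-c['cy'])/c['fy'],1])@c['R']; o=-c['R'].T@c['t']
    return o+r*(z-o[2])/r[2]
E
python3 - <<'E'
from h import *
s=ctrl.state(); print({k:np.round(v,3) for k,v in s.items()})
for n in('top','side'):
    p,d,c=snap(n,n+'0'); print(n,-c['R'].T@c['t'],c['R'][2])
a=np.vstack([cv2.imread('pics/top0.png'),cv2.imread('pics/side0.png')]); cv2.imwrite('pics/both0.png',cv2.resize(a,(480,600)))
E
```

```text
{'time_s': np.float64(0.0), 'joint_pos': array([-1.021,  0.359,  0.011, -0.   , -1.224, -0.288]), 'dq': array([ 0.   ,  0.001,  0.001, -0.001, -0.001, -0.001]), 'tau': array([ 2.0000e-03, -5.8332e+01,  2.9343e+01,  6.9370e+00, -6.0000e-03,
        0.0000e+00]), 'tcp_pos': array([ 0.175, -0.652,  0.247]), 'orientation': array([ 4.100e-01, -3.114e+00, -2.000e-03]), 'contact_force': array([-1.061, -0.193,  0.465]), 'wrist_torque': array([-0.006, -0.015,  0.017]), 'grip_width': np.float64(1.0)}
top [ 0.36209567 -0.00199652  1.00211025] [ 0.20355972 -0.07872348 -0.97589244]
side [0.25281709 0.68145856 0.68306291] [ 0.31151206 -0.72134451 -0.61856473]
```

View pics/top0.png

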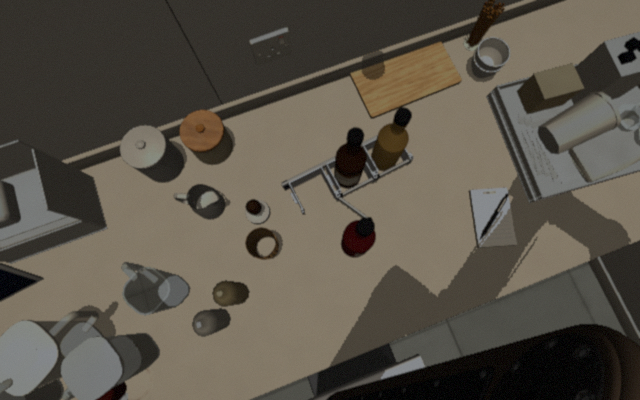

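View pics/side0.png

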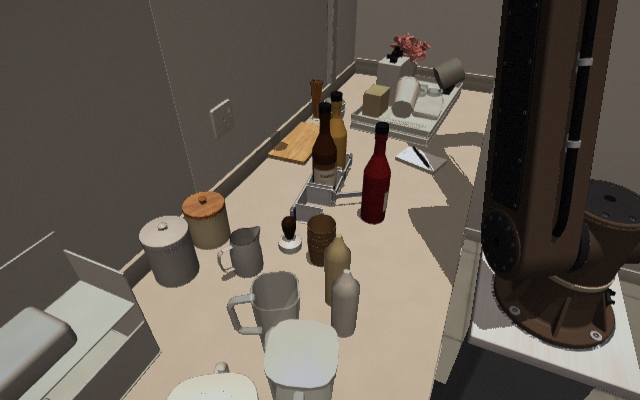

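Run:
```python
from h import *
a=cv2.imread('pics/top0.png')[120:280,230:430]
cv2.imwrite('pics/c1.png',cv2.resize(cv2.convertScaleAbs(a,alpha=1.6),(750,600),interpolation=cv2.INTER_CUBIC))
f=np.load('pics/top0.npz')
for u,v in[(290,185),(410,160),(302,212),(338,198),(370,220)]: print(u,v,onz(u,v,0.04,f).round(3))
```

```text
290 185 [ 0.622 -0.016  0.04 ]
410 160 [ 0.577 -0.31   0.04 ]
302 212 [ 0.55 -0.02  0.04]
338 198 [ 0.551 -0.112  0.04 ]
370 220 [ 0.475 -0.163  0.04 ]
```

View pics/c1.png

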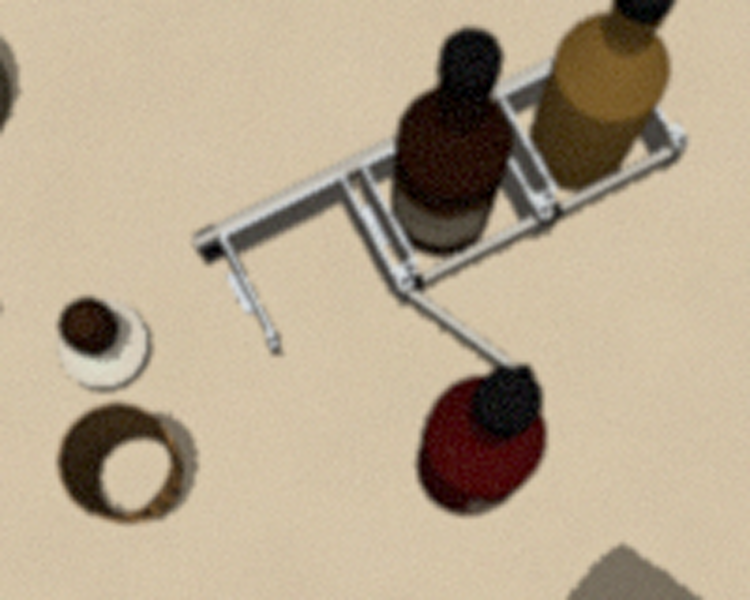

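Run:
```python
from h import *
from scipy.optimize import least_squares
f=np.load('pics/top0.npz')
L={}
for n,(a,b) in dict(wl_back=(222,240),wl_front=(272,345),wr_back=(347,183),wr_front=(404,285),wr2_back=(368,172),wr2_front=(410,275),b0=(200,238),b1=(392,150),hinge=(410,288),kfar=(505,358),k2a=(425,280),k2b=(535,225)).items():
    u,v=230+a/3.75,120+b/3.75
    z=.045 if n[0] in'kh' else .06
    L[n]=onz(u,v,z,f); print(n,round(u,1),round(v,1),L[n].round(4), 'depth z',cloud(f['d'],f)[int(round(v)),int(round(u))].round(3))
C=np.load('pics/side0.npz')
for nm,F in(('top',f),('side',C)):
    P=cloud(F['d'],F); m=F['d']>0
    p=F['p'].astype(int); m&=(p[...,0]>1.8*p[...,1]+15)&(P[...,2]>.02)&(P[...,2]<.14)&(abs(P[...,0]-.43)<.12)&(abs(P[...,1]+.17)<.12)
    Q=P[m]; r=least_squares(lambda c:np.hypot(Q[:,0]-c[0],Q[:,1]-c[1])-.034,Q[:,:2].mean(0),loss='soft_l1',f_scale=.003)
    print(nm,len(Q),r.x,np.abs(r.fun).mean(),Q.min(0),Q.max(0))
# wall-height points
for nm,F in(('top',f),('side',C)):
    P=cloud(F['d'],F); m=(F['d']>0)&(abs(P[...,2]-.06)<.006)&(P[...,0]>.5)&(P[...,0]<.68)&(P[...,1]>-.12)&(P[...,1]<.02)
    print(nm,m.sum()); print(P[m][::6].round(3).tolist()[:40])
    if nm=='side':
        k=(F['d']>0)&(abs(P[...,2]-.037)<.01)&(P[...,0]>.4)&(P[...,0]<.56)&(P[...,1]>-.18)&(P[...,1]<-.03)
        print(P[k][::5].round(3).tolist()[:40])
```

```text
wl_back 289.2 184.0 [ 0.6196 -0.015   0.06  ] depth z [ 0.621 -0.015  0.057]
wl_front 302.5 212.0 [ 0.5457 -0.021   0.06  ] depth z [ 0.548 -0.022  0.046]
wr_back 322.5 168.8 [ 0.6264 -0.1014  0.06  ] depth z [ 0.642 -0.108  0.002]
wr_front 337.7 196.0 [ 0.552  -0.1109  0.06  ] depth z [ 0.552 -0.112  0.057]
wr2_back 328.1 165.9 [ 0.6284 -0.1164  0.06  ] depth z [ 0.629 -0.116  0.056]
wr2_front 339.3 193.3 [ 0.5566 -0.1167  0.06  ] depth z [ 0.56  -0.118  0.047]
b0 283.3 183.5 [ 0.6257 -0.0026  0.06  ] depth z [ 0.632 -0.002  0.043]
b1 334.5 160.0 [ 0.6366 -0.1358  0.06  ] depth z [ 0.612 -0.125  0.143]
hinge 339.3 196.8 [ 0.5519 -0.1155  0.045 ] depth z [ 0.551 -0.114  0.05 ]
kfar 364.7 215.5 [ 0.4888 -0.1546  0.045 ] depth z [ 0.49  -0.156  0.042]
k2a 343.3 194.7 [ 0.5533 -0.1262  0.045 ] depth z [ 0.554 -0.126  0.04 ]
k2b 372.7 180.0 [ 0.5618 -0.205   0.045 ] depth z [ 0.564 -0.208  0.035]
top 48 [ 0.44024314 -0.11174239] 0.00018859386475795714 [ 0.40652939 -0.1077874   0.04744077] [ 0.44445839 -0.07765529  0.13942612]
side 830 [ 0.44213524 -0.11464322] 0.0009413235355110322 [ 0.4
[... 1866 characters left out ...]
5, -0.147, 0.039], [0.492, -0.152, 0.04], [0.55, -0.116, 0.043], [0.538, -0.121, 0.044], [0.526, -0.129, 0.042], [0.514, -0.14, 0.038], [0.502, -0.148, 0.036], [0.49, -0.155, 0.034], [0.549, -0.12, 0.038], [0.536, -0.126, 0.037], [0.524, -0.132, 0.037], [0.512, -0.142, 0.033], [0.499, -0.148, 0.033], [0.556, -0.109, 0.04], [0.546, -0.121, 0.034], [0.534, -0.128, 0.033], [0.522, -0.136, 0.031], [0.509, -0.142, 0.031], [0.496, -0.149, 0.03], [0.55, -0.114, 0.034], [0.539, -0.125, 0.03], [0.526, -0.13, 0.03], [0.55, -0.117, 0.029], [0.472, -0.1, 0.041], [0.463, -0.088, 0.046], [0.459, -0.087, 0.044], [0.462, -0.087, 0.041], [0.412, -0.102, 0.046], [0.459, -0.086, 0.039], [0.444, -0.082, 0.047]]
```

```bash
cat >> h.py <<'E'
from scipy.spatial.transform import Rotation as Ro
H=np.array([.589,-.063]); A=.115
def bay(x,y): return H+np.array([[np.cos(A),-np.sin(A)],[np.sin(A),np.cos(A)]])@np.array([x,y])
def tobay(p): return np.array([[np.cos(A),np.sin(A)],[-np.sin(A),np.cos(A)]])@(np.array(p)[:2]-H)
def go(tip,yaw,T):
    "tip xyz world m; yaw deg of tool lean direction; T tilt deg"
    s=ctrl.state(); R=Ro.from_rotvec(s['orientation']); p=np.array(s['tcp_pos'])
    a,t=np.radians([yaw,T]); u=np.array([np.cos(a),np.sin(a),0])
    z=np.sin(t)*u-np.cos(t)*np.array([0,0,1]); y=np.array([-u[1],u[0],0]); x=np.cross(y,z)
    G=Ro.from_matrix(np.c_[x,y,z]); q=np.array(tip)-.017*z
    print('t',round(float(s['time_s']),2),'tipnow',(p+.017*R.as_matrix()[:,2]).round(4),'bay',tobay(p+.017*R.as_matrix()[:,2]).round(4),'grip',round(float(s['grip_width']),3),'F',np.round(s['contact_force'],1))
    print('shift cm',(R.inv().apply(q-p)*100).round(2),'turn',(R.inv()*G).as_rotvec(degrees=True).round(1),'dist',np.linalg.norm(q-p).round(3))
E
python3 - <<'E'
from h import *
go([.36,-.25,.12],31,35)
E
```

```text
t 0.1 tipnow [ 0.1745 -0.6516  0.2305] bay [-0.4793 -0.5371] grip 1.003 F [ 0.1  0.5 -0.6]
shift cm [-27.37  33.71  11.4 ] turn [ -4.8 -34.8 -15.5] dist 0.449
```

{"name": "play_rows", "arguments": {
  "plan": [
    [[-14,17,6],[-2.5,-17,-8],0.3],
    [[-14,17,6],[-2.5,-17,-8],0.3],
    [[-14,17,6],[-2.5,-17,-8],0.3],
    [[-14,17,6],[-2.5,-17,-8],0.3],
    [[-14,17,6],[-2.5,-17,-8],0.3]
  ]
}}

```text
time_s: 0.6
tcp_pos: [0.2658, -0.4485, 0.1871]
orientation: [-0.568, 2.793, 0.121]
contact_force: [0.5, -0.2, 0.4]
grip_width: 0.354
```

Run:
```python
from h import *
go([.36,-.25,.12],31,35)
```

```text
t 0.6 tipnow [ 0.2702 -0.4462  0.1709] bay [-0.3607 -0.3441] grip 0.354 F [ 0.5 -0.2  0.4]
shift cm [-13.16  14.27   9.99] turn [ -2.2 -17.7  -7.6] dist 0.218
```

{"name": "play_rows", "arguments": {
  "plan": [
    [[-13.2,14.3,10],[-2.2,-17.7,-7.6],0.3],
    [[-13.2,14.3,10],[-2.2,-17.7,-7.6],0.3],
    [[-13.2,14.3,10],[-2.2,-17.7,-7.6],0.3],
    [[-13.2,14.3,10],[-2.2,-17.7,-7.6],0.3],
    [[-13.2,14.3,10],[-2.2,-17.7,-7.6],0.3]
  ]
}}

```text
time_s: 1.1
tcp_pos: [0.3514, -0.2542, 0.1335]
orientation: [-0.679, 2.453, 0.217]
contact_force: [-0.6, -0.7, 1.0]
grip_width: 0.343
```

Run:
```python
from h import *
print(ctrl.state()['joint_pos'].round(2))
go([.372,-.155,.06],31,35)
```

```text
[-0.76  0.11 -0.49 -0.75 -0.94  0.18]
t 1.1 tipnow [ 0.3598 -0.2491  0.1196] bay [-0.2491 -0.1586] grip 0.343 F [-0.6 -0.7  1. ]
shift cm [-1.41  7.43  8.27] turn [ 0.1 -0.  -0.1] dist 0.112
```

{"name": "play_rows", "arguments": {
  "plan": [
    [[-1.4,7.4,8.3],[0,0,0],0.3],
    [[-1.4,7.4,8.3],[0,0,0],0.3],
    [[-1.4,7.4,8.3],[0,0,0],0.3],
    [[-1.4,7.4,8.3],[0,0,0],0.3]
  ]
}}

```text
time_s: 1.5
tcp_pos: [0.3636, -0.162, 0.0738]
orientation: [-0.683, 2.454, 0.216]
contact_force: [-0.3, -0.8, -0.1]
grip_width: 0.349
```

Run:
```python
from h import *
print(ctrl.state()['joint_pos'].round(2))
go([.372,-.155,.02],31,35)
snap('wrist','w1');snap('side','s1')
a=np.hstack([cv2.imread('pics/w1.png'),cv2.imread('pics/s1.png')[50:350,200:640].copy().repeat(1,0)[:, :440] if 0 else cv2.resize(cv2.imread('pics/s1.png')[100:300,300:620],(640,400))])
cv2.imwrite('pics/v1.png',cv2.resize(np.vstack([a[:,:640],a[:,640:]]),(480,600)))
```

```text
[-0.58  0.13 -0.64 -0.89 -0.73  0.21]
t 1.5 tipnow [ 0.3719 -0.157   0.0598] bay [-0.2264 -0.0684] grip 0.349 F [-0.3 -0.8 -0.1]
shift cm [2.19 0.16 3.33] turn [ 0.1 -0.1  0.1] dist 0.04
```

View pics/v1.png

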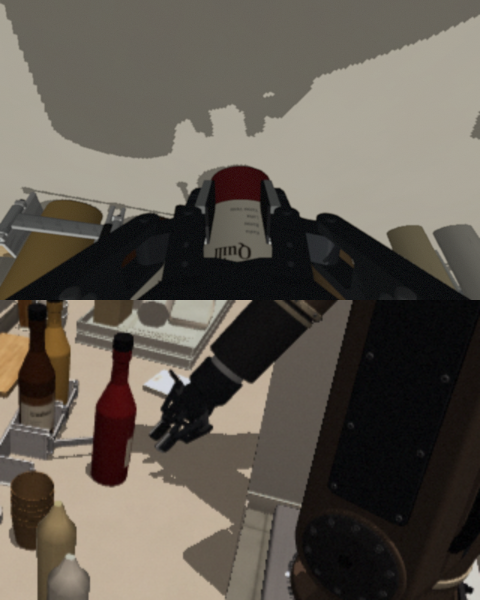

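{"name": "play_rows", "arguments": {
  "plan": [
    [[2.2,0.15,3.3],[0,0,0],0.3],
    [[2.2,0.15,3.3],[0,0,0],0.3],
    [[1.4,0.15,3.9],[0,0,0],0.3],
    [[0.55,0.15,4.45],[0,0,0],0.3],
    [[0.55,0.15,4.45],[0,0,0],0.3]
  ]
}}

```text
time_s: 2.1
tcp_pos: [0.3836, -0.1519, 0.0371]
orientation: [-0.683, 2.45, 0.209]
contact_force: [0.6, -0.3, 1.0]
grip_width: 0.35
```

```bash
cat >> h.py <<'E'
def bottle(F):
    P=cloud(F['d'],F); m=F['d']>0
    p=F['p'].astype(int); m&=(p[...,0]>1.8*p[...,1]+15)&(P[...,2]>.02)&(P[...,2]<.14)&(abs(P[...,0]-.5)<.17)&(abs(P[...,1]+.1)<.12)
    Q=P[m]; r=least_squares(lambda c:np.hypot(Q[:,0]-c[0],Q[:,1]-c[1])-.034,Q[:,:2].mean(0),loss='soft_l1',f_scale=.003)
    print('bottle',len(Q),r.x.round(4),'bay',tobay(r.x).round(4)); return r.x
from scipy.optimize import least_squares
E
python3 - <<'E'
from h import *
snap('side','s2'); b=bottle(np.load('pics/s2.npz'))
t=bay(-.08,0); d=t-b; yaw=np.degrees(np.arctan2(d[1],d[0])); print('yaw',yaw,np.hypot(*d))
u=d/np.hypot(*d)
go([*(t-.04*u),.022],31,35)
E
```

```text
bottle 834 [ 0.4419 -0.1146] bay [-0.152  -0.0344]
yaw 32.10556826877204 0.07979923062868635
t 2.15 tipnow [ 0.3914 -0.1469  0.023 ] bay [-0.2059 -0.0606] grip 0.35 F [-0.4 -0.2  1. ]
shift cm [-8.11  0.22  5.81] turn [-0.2  0.   0.2] dist 0.1
```

{"name": "play_rows", "arguments": {
  "plan": [
    [[-0.6,0,0.4],[0,0,0],0.3],
    [[-1.2,0,0.85],[0,0,0],0.3],
    [[-1.6,0,1.15],[0,0,0],0.3],
    [[-2.0,0,1.4],[0,0,0],0.3],
    [[-2.4,0.1,1.7],[0,0,0],0.3]
  ]
}}

```text
time_s: 2.65
tcp_pos: [0.4058, -0.1357, 0.0346]
orientation: [-0.683, 2.454, 0.213]
contact_force: [-7.1, -3.0, 4.6]
grip_width: 0.346
```

{"name": "play_rows", "arguments": {
  "plan": [
    [[-0.4,0,0.3],[0,0,0],0.3],
    [[-0.8,0,0.6],[0,0,0],0.3],
    [[-1.2,0,0.85],[0,0,0],0.3],
    [[-1.6,0,1.15],[0,0,0],0.3],
    [[-2.0,0,1.4],[0,0,0],0.3]
  ]
}}

```text
time_s: 3.15
tcp_pos: [0.4265, -0.1232, 0.0343]
orientation: [-0.682, 2.454, 0.213]
contact_force: [-3.8, -1.9, 0.8]
grip_width: 0.35
```

Run:
```python
from h import *
snap('side','s3'); b=bottle(np.load('pics/s3.npz'))
snap('top','t3'); bottle(np.load('pics/t3.npz'))
t=bay(-.08,0); d=t-b; yaw=np.degrees(np.arctan2(d[1],d[0])); print('yaw',yaw,np.hypot(*d))
u=d/np.hypot(*d)
go([*(t-.04*u),.022],31,35)
a=np.vstack([cv2.resize(cv2.imread('pics/s3.png')[100:300,240:560],(640,400)),cv2.resize(cv2.imread('pics/t3.png')[120:320,200:520],(640,400))])
cv2.imwrite('pics/v3.png',cv2.resize(a,(480,600)))
```

```text
bottle 796 [ 0.4667 -0.1022] bay [-0.126  -0.0249]
bottle 50 [ 0.4657 -0.0989] bay [-0.1266 -0.0215]
yaw 35.06291879973637 0.05231669415278946
t 3.25 tipnow [ 0.4353 -0.1179  0.0205] bay [-0.159  -0.0369] grip 0.351 F [-1.3 -0.6 -0.2]
shift cm [-3.96 -0.19  2.58] turn [-0.  -0.1  0.1] dist 0.047
```

View pics/v3.png

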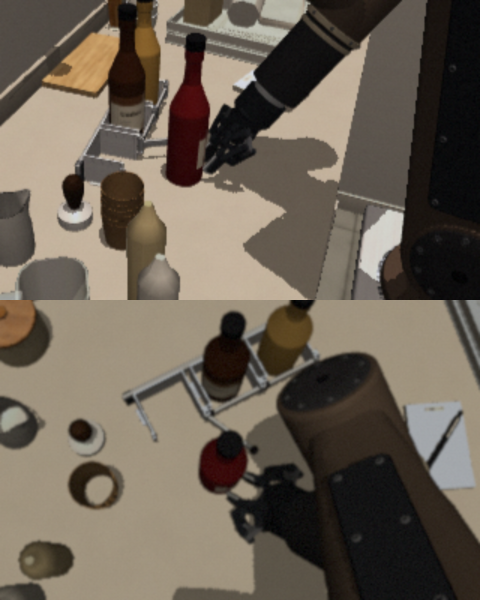

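{"name": "play_rows", "arguments": {
  "plan": [
    [[-0.5,0,0.35],[0,0,0],0.3],
    [[-0.9,0,0.6],[0,0,0],0.3],
    [[-1.3,0,0.9],[0,0,0],0.3],
    [[-1.7,-0.1,1.15],[0,0,0],0.3],
    [[-2.1,-0.1,1.4],[0,0,0],0.3]
  ]
}}

```text
time_s: 3.75
tcp_pos: [0.4495, -0.1108, 0.0352]
orientation: [-0.681, 2.453, 0.213]
contact_force: [-3.4, -1.9, -2.3]
grip_width: 0.348
```

{"name": "play_rows", "arguments": {
  "plan": [
    [[-0.4,0,0.3],[0,0,0],0.3],
    [[-0.8,0,0.55],[0,0,0],0.3],
    [[-1.2,0,0.8],[0,0,0],0.3],
    [[-1.6,0,1.1],[0,0,0],0.3],
    [[-2.0,0,1.35],[0,0,0],0.3]
  ]
}}

```text
time_s: 4.25
tcp_pos: [0.4704, -0.0984, 0.0357]
orientation: [-0.681, 2.453, 0.213]
contact_force: [-3.2, -1.5, -1.8]
grip_width: 0.349
```

Run:
```python
from h import *
snap('side','s4'); b=bottle(np.load('pics/s4.npz'))
snap('top','t4'); bottle(np.load('pics/t4.npz'))
go([*bay(-.14,0),.022],6.6,35)
```

```text
bottle 781 [ 0.5119 -0.0769] bay [-0.0782 -0.0049]
bottle 49 [ 0.5121 -0.0724] bay [-0.0775 -0.0005]
t 4.35 tipnow [ 0.4792 -0.0932  0.022 ] bay [-0.1125 -0.0174] grip 0.352 F [-1.5 -1.4 -2.6]
shift cm [ 1.39  3.12 -0.97] turn [13.9 -0.  20.1] dist 0.036
```

{"name": "play_rows", "arguments": {
  "plan": [
    [[1.2,0,-0.85],[0,0,0],0.3],
    [[2.4,0,-1.7],[0,0,0],0.3],
    [[2.4,0,-1.7],[0,0,0],0.3]
  ]
}}

```text
time_s: 4.65
tcp_pos: [0.4447, -0.1142, 0.0363]
orientation: [-0.68, 2.452, 0.212]
contact_force: [-0.3, -1.0, 0.2]
grip_width: 0.347
```

Run:
```python
from h import *
for n in('top0','side0'):
    F=np.load(f'pics/{n}.npz'); P=cloud(F['d'],F); Q=P[(F['d']>0)&(abs(P[...,2]-.058)<.006)]
    B=(Q[:,:2]-H)@np.array([[np.cos(A),-np.sin(A)],[np.sin(A),np.cos(A)]])
    for nm,m in(('L',(abs(B[:,1]-.042)<.008)&(abs(B[:,0])<.03)),('R',(abs(B[:,1]+.042)<.007)&(abs(B[:,0])<.03))):
        print(n,nm,m.sum(),np.polyfit(B[m,0],B[m,1],1).round(4),np.median(B[m,1]).round(4))
    m=(abs(B[:,0]-.038)<.012)&(abs(B[:,1])<.035); print(n,'back',m.sum(),np.polyfit(B[m,1],B[m,0],1).round(4))
go([*bay(-.135,0),.022],6.6,35)
```

```text
top0 L 36 [-0.0066  0.0439] 0.0439
top0 R 42 [ 0.0346 -0.0414] -0.0412
top0 back 62 [0.0009 0.0403]
side0 L 57 [-0.0357  0.0419] 0.0419
side0 R 55 [-0.0113 -0.0432] -0.043
side0 back 34 [-0.0021  0.0414]
t 4.65 tipnow [ 0.453  -0.1092  0.0224] bay [-0.1404 -0.0303] grip 0.347 F [-0.3 -1.   0.2]
shift cm [-1.48  2.94  1.08] turn [13.9 -0.  20. ] dist 0.035
```

{"name": "play_rows", "arguments": {
  "plan": [
    [[-0.5,2.9,0.3],[13.9,0,20],0.3],
    [[-0.5,2.9,0.3],[13.9,0,20],0.3],
    [[-1.5,2.9,1.1],[13.9,0,20],0.3],
    [[-1.5,2.9,1.1],[13.9,0,20],0.3],
    [[-1.5,2.9,1.1],[13.9,0,20],0.3]
  ]
}}

```text
time_s: 5.15
tcp_pos: [0.4471, -0.0772, 0.0361]
orientation: [-0.15, 2.526, 0.048]
contact_force: [0.2, -0.4, -0.6]
grip_width: 0.348
```

Run:
```python
from h import *
go([*bay(-.033,0),.022],6.6,35)
```

```text
t 5.15 tipnow [ 0.4568 -0.0761  0.0222] bay [-0.1329  0.0022] grip 0.348 F [ 0.2 -0.4 -0.6]
shift cm [-8.16 -0.25  5.76] turn [0.1 0.1 0.2] dist 0.1
```

{"name": "play_rows", "arguments": {
  "plan": [
    [[-0.4,-0.2,0.3],[0,0,0],0.3],
    [[-0.9,-0.2,0.65],[0,0,0],0.3],
    [[-1.4,-0.2,1.0],[0,0,0],0.3],
    [[-1.8,-0.2,1.25],[0,0,0],0.3],
    [[-2.2,-0.2,1.55],[0,0,0],0.3]
  ]
}}

```text
time_s: 5.65
tcp_pos: [0.4716, -0.079, 0.0346]
orientation: [-0.146, 2.531, 0.046]
contact_force: [-8.5, -1.4, 7.0]
grip_width: 0.351
```

{"name": "play_rows", "arguments": {
  "plan": [
    [[-0.4,0,0.3],[0,0,0],0.3],
    [[-0.8,0,0.55],[0,0,0],0.3],
    [[-1.2,0,0.85],[0,0,0],0.3],
    [[-1.6,0,1.1],[0,0,0],0.3],
    [[-2.0,0,1.4],[0,0,0],0.3]
  ]
}}

```text
time_s: 6.15
tcp_pos: [0.4954, -0.0765, 0.0341]
orientation: [-0.146, 2.531, 0.047]
contact_force: [-10.2, -1.2, 8.5]
grip_width: 0.355
```

Run:
```python
from h import *
snap('side','s5'); b=bottle(np.load('pics/s5.npz'))
snap('top','t5'); bottle(np.load('pics/t5.npz'))
go([*bay(-.033,0),.022],6.6,35)
snap('wrist','w5')
a=np.vstack([cv2.resize(cv2.imread('pics/s5.png')[100:300,240:560],(640,400)),cv2.resize(cv2.imread('pics/t5.png')[100:250,220:460],(640,400))])
cv2.imwrite('pics/v5.png',cv2.resize(a,(480,600)))
```

```text
bottle 729 [ 0.5414 -0.0734] bay [-0.0485 -0.0049]
bottle 66 [ 0.5407 -0.0704] bay [-0.0489 -0.0018]
t 6.25 tipnow [ 0.5059 -0.0753  0.0203] bay [-0.084  -0.0027] grip 0.35 F [-3.4 -0.9  1.1]
shift cm [-4.27  0.27  2.77] turn [ 0.1 -0.2  0. ] dist 0.051
```

View pics/v5.png

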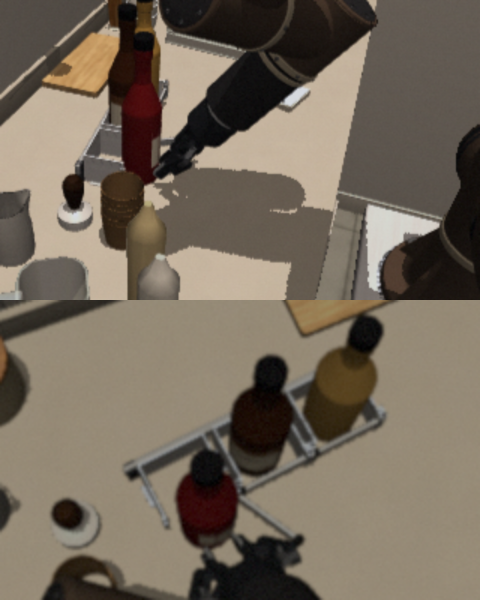

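{"name": "play_rows", "arguments": {
  "plan": [
    [[-0.4,0.1,0.25],[0,0,0],0.3],
    [[-0.8,0.2,0.5],[0,0,0],0.3],
    [[-1.2,0.3,0.8],[0,0,0],0.3],
    [[-1.6,0.3,1.1],[0,0,0],0.3],
    [[-2.0,0.3,1.35],[0,0,0],0.3]
  ]
}}

```text
time_s: 6.8
tcp_pos: [0.5191, -0.0724, 0.0328]
orientation: [-0.148, 2.527, 0.053]
contact_force: [-9.7, -0.3, 8.0]
grip_width: 0.352
```

Run:
```python
from h import *
snap('side','s6'); b=bottle(np.load('pics/s6.npz'))
snap('top','t6'); bottle(np.load('pics/t6.npz'))
go([*bay(-.033,0),.022],6.6,35)
```

```text
bottle 652 [ 0.5652 -0.069 ] bay [-0.0244 -0.0032]
bottle 72 [ 0.5643 -0.0659] bay [-0.0249 -0.0001]
t 6.9 tipnow [ 0.5296 -0.0711  0.019 ] bay [-0.06   -0.0012] grip 0.352 F [-4.7 -0.9  2.2]
shift cm [-2.38  0.12  1.31] turn [0.3 0.1 0. ] dist 0.027
```

{"name": "play_rows", "arguments": {
  "plan": [
    [[-0.5,0.1,0.15],[0,0,0],0.3],
    [[-0.9,0.1,0.4],[0,0,0],0.3],
    [[-1.3,0.1,0.65],[0,0,0],0.3],
    [[-1.6,0.1,0.9],[0,0,0],0.3],
    [[-1.9,0.1,1.1],[0,0,0],0.3]
  ]
}}

```text
time_s: 7.4
tcp_pos: [0.5417, -0.0696, 0.0332]
orientation: [-0.15, 2.522, 0.058]
contact_force: [-3.5, 0.5, -1.7]
grip_width: 0.347
```

Run:
```python
from h import *
snap('side','s7'); b=bottle(np.load('pics/s7.npz'))
go([*bay(-.033,0),.02],6.6,35)
```

```text
bottle 574 [ 0.5879 -0.0662] bay [-0.0015 -0.0031]
t 7.45 tipnow [ 0.5521 -0.0683  0.0195] bay [-0.0373 -0.001 ] grip 0.349 F [-2.7 -0.9 -0.7]
shift cm [-0.39  0.11  0.2 ] turn [0.6 0.3 0.1] dist 0.005
```

Small steps until it meets the back wall.

{"name": "play_rows", "arguments": {
  "plan": [
    [[-0.2,0,0.1],[0,0,0],0.3],
    [[-0.35,0,0.2],[0,0,0],0.3],
    [[-0.5,0,0.3],[0,0,0],0.3]
  ]
}}

```text
time_s: 7.75
tcp_pos: [0.5474, -0.0691, 0.0335]
orientation: [-0.151, 2.521, 0.06]
contact_force: [-3.0, -1.1, -1.7]
grip_width: 0.351
```

Run:
```python
from h import *
snap('side','s8'); b=bottle(np.load('pics/s8.npz'))
go([*bay(-.033,0),.02],6.6,35)
```

```text
bottle 571 [ 0.594  -0.0655] bay [ 0.0047 -0.0031]
t 7.8 tipnow [ 0.5574 -0.0678  0.0197] bay [-0.0319 -0.0011] grip 0.351 F [-3.  -0.2 -0.8]
shift cm [ 0.06  0.13 -0.08] turn [0.6 0.4 0.1] dist 0.002
```

{"name": "play_rows", "arguments": {
  "plan": [
    [[-0.15,0,0.1],[0,0,0],0.3],
    [[-0.3,0,0.2],[0,0,0],0.3]
  ]
}}

```text
time_s: 8.0
tcp_pos: [0.5509, -0.0689, 0.0334]
orientation: [-0.151, 2.521, 0.06]
contact_force: [-5.9, -0.1, -1.1]
grip_width: 0.35
```

Run:
```python
from h import *
snap('side','s9'); b=bottle(np.load('pics/s9.npz'));snap('top','t9'); bottle(np.load('pics/t9.npz'))
go([*bay(-.033,0),.02],6.6,35)
a=np.vstack([cv2.resize(cv2.imread('pics/s9.png')[120:220,270:430],(640,400)),cv2.resize(cv2.imread('pics/t9.png')[130:230,270:430],(640,400))])
cv2.imwrite('pics/v9.png',cv2.resize(a,(480,600)))
```

```text
bottle 566 [ 0.5973 -0.0654] bay [ 0.0079 -0.0033]
bottle 84 [ 0.5955 -0.0621] bay [0.0066 0.0001]
t 8.1 tipnow [ 0.5606 -0.0676  0.0194] bay [-0.0288 -0.0013] grip 0.35 F [-3.1  0.4 -2.3]
shift cm [ 0.3   0.15 -0.29] turn [0.7 0.4 0.1] dist 0.004
```

View pics/v9.png

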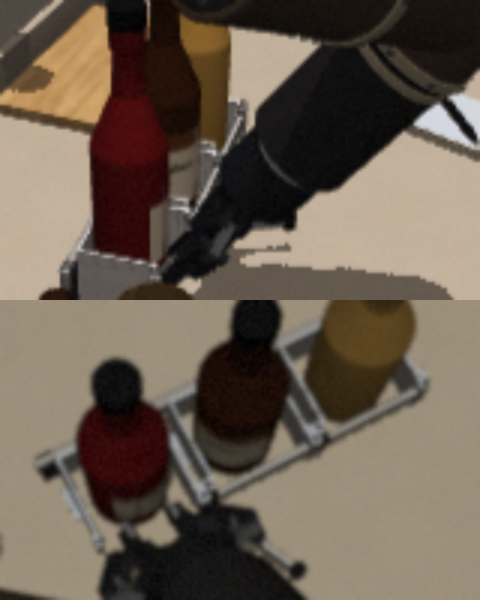

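{"name": "play_rows", "arguments": {
  "plan": [
    [[-0.1,0,0.05],[0,0,0],0.3],
    [[-0.2,0,0.1],[0,0,0],0.3]
  ]
}}

```text
time_s: 8.3
tcp_pos: [0.5513, -0.0689, 0.0329]
orientation: [-0.151, 2.523, 0.062]
contact_force: [-15.0, -1.2, 7.4]
grip_width: 0.352
```

Run:
```python
from h import *
snap('side','s10'); b=bottle(np.load('pics/s10.npz'))
go([*bay(-.033,0),.02],6.6,35)
```

```text
bottle 570 [ 0.5971 -0.0654] bay [ 0.0078 -0.0033]
t 8.35 tipnow [ 0.561  -0.0676  0.0191] bay [-0.0283 -0.0013] grip 0.348 F [-11.9  -0.3   6.1]
shift cm [ 0.32  0.16 -0.34] turn [0.7 0.3 0. ] dist 0.005
```

{"name": "play_rows", "arguments": {
  "plan": [
    [[0.6,0,-0.5],[0,0,0],0.3],
    [[2.4,0,-1.8],[0,0,0],0.3],
    [[4.4,0,-3.2],[0,0,0],0.3],
    [[7.4,0,-5.3],[0,0,0],0.3],
    [[9.0,0,-6.5],[0,0,0],0.3]
  ]
}}

```text
time_s: 8.85
tcp_pos: [0.4429, -0.083, 0.0355]
orientation: [-0.151, 2.517, 0.059]
contact_force: [-0.5, -1.0, 0.4]
grip_width: 0.35
```

Run:
```python
from h import *
snap('side','s11'); b=bottle(np.load('pics/s11.npz'));F,d,c=snap('top','t11'); bottle(np.load('pics/t11.npz'))
F=np.load('pics/t11.npz');P=cloud(F['d'],F); 
for n in('top','side'):
    F=np.load(f'pics/{n[0]}11.npz');P=cloud(F['d'],F); Q=P[(F['d']>0)&(P[...,2]>.03)&(P[...,2]<.05)]
    B=np.array([tobay(q) for q in Q[(abs(Q[:,0]-.5)<.1)&(abs(Q[:,1]+.14)<.07)]]); m=(B[:,0]>-.135)&(B[:,0]<-.047)&(B[:,1]<-.035)&(B[:,1]>-.11)
    print(n,m.sum(),np.polyfit(B[m,0],B[m,1],1).round(3),B[m].min(0),B[m].max(0))
go([*bay(-.033,0),.02],6.6,35)
cv2.imwrite('pics/v11.png',cv2.resize(cv2.imread('pics/t11.png')[140:260,270:430],(800,600)))
```

```text
bottle 573 [ 0.5971 -0.0653] bay [ 0.0078 -0.0032]
bottle 82 [ 0.5952 -0.0624] bay [ 0.0062 -0.0001]
top 142 [ 0.471 -0.026] [-0.12885402 -0.0894551 ] [-0.04752045 -0.04499041]
side 161 [ 0.467 -0.028] [-0.12774434 -0.09224614] [-0.04702908 -0.04759688]
t 8.95 tipnow [ 0.4522 -0.0825  0.0218] bay [-0.1382 -0.0037] grip 0.352 F [ 0.4 -0.5  0.8]
shift cm [-8.47  0.32  6.26] turn [ 0.5  0.5 -0. ] dist 0.105
```

View pics/v11.png

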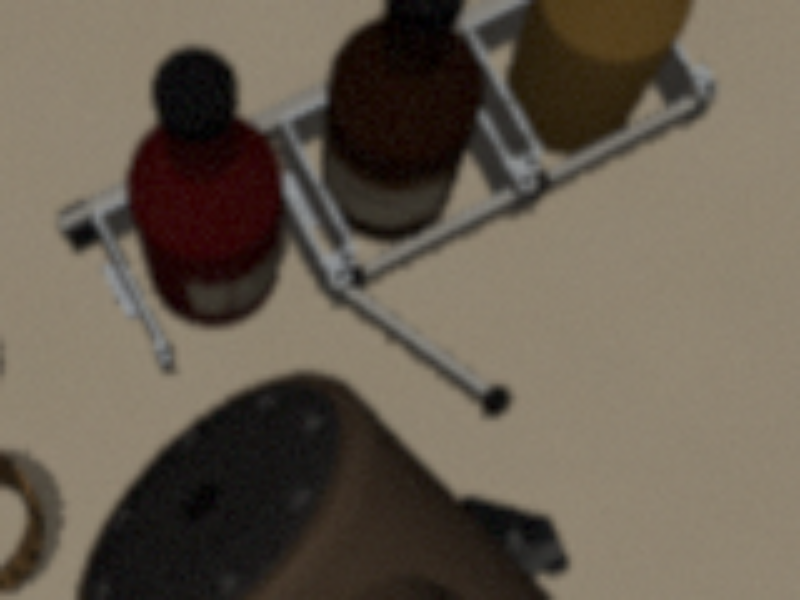

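```bash
sed -i 's/^H=.*/H=np.array([.593,-.0625])/' h.py
python3 - <<'E'
from h import *
go([*bay(-.13,-.03),.10],6.6,35)
go([*bay(-.108,-.135),.10],6.6,35)
E
```

```text
Traceback (most recent call last):
  File "h.py", line 15, in bay
    def bay(x,y): return H+np.array([[np.cos(A),-np.sin(A)],[np.sin(A),np.cos(A)]])@np.array([x,y])
                                             ^
NameError: name 'A' is not defined
```

```bash
sed -i 's/^H=.*/H=np.array([.593,-.0625]); A=.115/' h.py
python3 - <<'E'
from h import *
go([*bay(-.14,-.01),.10],6.6,35)
go([*bay(-.108,-.135),.09],6.6,35)
E
```

```text
t 8.95 tipnow [ 0.4522 -0.0825  0.0218] bay [-0.1422 -0.0037] grip 0.352 F [ 0.4 -0.5  0.8]
shift cm [-4.74 -0.56 -6.24] turn [ 0.5  0.5 -0. ] dist 0.079
t 8.95 tipnow [ 0.4522 -0.0825  0.0218] bay [-0.1422 -0.0037] grip 0.352 F [ 0.4 -0.5  0.8]
shift cm [ -6.77 -13.08  -3.69] turn [ 0.5  0.5 -0. ] dist 0.152
```

{"name": "play_rows", "arguments": {
  "plan": [
    [[-4.7,-0.5,-6.2],[0.5,0.5,0],1],
    [[-4.7,-0.5,-6.2],[0.5,0.5,0],1],
    [[-6.8,-13,-3.7],[0.5,0.5,0],1],
    [[-6.8,-13,-3.7],[0.5,0.5,0],1],
    [[-6.8,-13,-3.7],[0.5,0.5,0],1]
  ]
}}

```text
time_s: 9.45
tcp_pos: [0.4972, -0.2098, 0.1063]
orientation: [-0.154, 2.523, 0.045]
contact_force: [0.9, -0.0, -0.5]
grip_width: 0.005
```

Run:
```python
from h import *
go([*bay(-.108,-.135),.033],6.6,35)
```

```text
t 9.45 tipnow [ 0.5069 -0.2086  0.0924] bay [-0.1023 -0.1353] grip 0.005 F [ 0.9 -0.  -0.5]
shift cm [3.88 0.05 4.52] turn [0.1 0.2 0.4] dist 0.06
```

{"name": "play_rows", "arguments": {
  "plan": [
    [[3.9,0,4.5],[0,0,0],1],
    [[3.9,0,4.5],[0,0,0],1],
    [[3.9,0.5,4.5],[0,0,0],1],
    [[3.9,1.2,4.5],[0,0,0],1],
    [[3.9,2.0,4.5],[0,0,0],1]
  ]
}}

```text
time_s: 9.95
tcp_pos: [0.4849, -0.1885, 0.0449]
orientation: [-0.149, 2.527, 0.048]
contact_force: [0.2, -0.0, 0.5]
grip_width: 0.003
```

Run:
```python
from h import *
go([*bay(-.116,-.064),.033],6.6,35)
snap('side','s12'); snap('top','t12')
a=np.vstack([cv2.resize(cv2.imread('pics/s12.png')[120:220,290:450],(640,400)),cv2.resize(cv2.imread('pics/t12.png')[130:230,300:460],(640,400))])
cv2.imwrite('pics/v12.png',cv2.resize(a,(480,600)))
```

```text
t 9.95 tipnow [ 0.4945 -0.1874  0.0309] bay [-0.1121 -0.1127] grip 0.003 F [ 0.2 -0.   0.5]
shift cm [ 0.19  4.88 -0.38] turn [ 0.1 -0.   0.1] dist 0.049
```

View pics/v12.png

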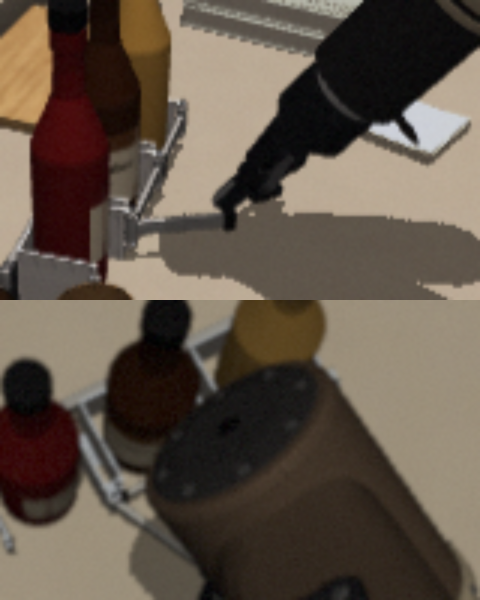

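{"name": "play_rows", "arguments": {
  "plan": [
    [[0,0.8,-0.1],[0,0,0],1],
    [[0.1,1.8,-0.2],[0,0,0],1],
    [[0.1,2.8,-0.3],[0,0,0],1],
    [[0.2,3.8,-0.4],[0,0,0],1],
    [[0.2,4.8,-0.4],[0,0,0],1]
  ]
}}

```text
time_s: 10.55
tcp_pos: [0.4741, -0.1406, 0.0463]
orientation: [-0.149, 2.528, 0.049]
contact_force: [-0.3, -1.1, -0.8]
grip_width: -0.0
```

Run:
```python
from h import *
for q in((-.1085,-.031),(-.098,-.018),(-.086,-.0065)): go([*bay(*q),.033],6.6,35)
```

```text
t 10.55 tipnow [ 0.4837 -0.1394  0.0323] bay [-0.1174 -0.0639] grip -0.0 F [-0.3 -1.1 -0.8]
shift cm [-0.77  3.29  0.46] turn [ 0.2 -0.1  0.1] dist 0.034
t 10.55 tipnow [ 0.4837 -0.1394  0.0323] bay [-0.1174 -0.0639] grip -0.0 F [-0.3 -1.1 -0.8]
shift cm [-1.63  4.59  1.07] turn [ 0.2 -0.1  0.1] dist 0.05
t 10.55 tipnow [ 0.4837 -0.1394  0.0323] bay [-0.1174 -0.0639] grip -0.0 F [-0.3 -1.1 -0.8]
shift cm [-2.62  5.74  1.76] turn [ 0.2 -0.1  0.1] dist 0.065
```

{"name": "play_rows", "arguments": {
  "plan": [
    [[-0.1,1.1,0.1],[0,0,0],1],
    [[-0.4,2.2,0.25],[0,0,0],1],
    [[-0.8,3.3,0.5],[0,0,0],1],
    [[-1.6,4.6,1.1],[0,0,0],1],
    [[-2.6,5.7,1.8],[0,0,0],1]
  ]
}}

```text
time_s: 11.05
tcp_pos: [0.4984, -0.0807, 0.045]
orientation: [-0.151, 2.527, 0.056]
contact_force: [1.0, -7.3, 3.2]
grip_width: 0.001
```

Run:
```python
from h import *
for q in((-.07,.0),(-.058,.004)): go([*bay(*q),.033],6.6,35)
snap('top','t13'); snap('side','s13')
a=np.vstack([cv2.resize(cv2.imread('pics/s13.png')[120:220,270:430],(640,400)),cv2.resize(cv2.imread('pics/t13.png')[130:230,270:430],(640,400))])
cv2.imwrite('pics/v13.png',cv2.resize(a,(480,600)))
```

```text
t 11.05 tipnow [ 0.5081 -0.0794  0.0311] bay [-0.0863 -0.0071] grip 0.001 F [ 1.  -7.3  3.2]
shift cm [-1.45  0.71  0.78] turn [0.5 0.  0.1] dist 0.018
t 11.05 tipnow [ 0.5081 -0.0794  0.0311] bay [-0.0863 -0.0071] grip 0.001 F [ 1.  -7.3  3.2]
shift cm [-2.43  1.1   1.47] turn [0.5 0.  0.1] dist 0.03
```

View pics/v13.png

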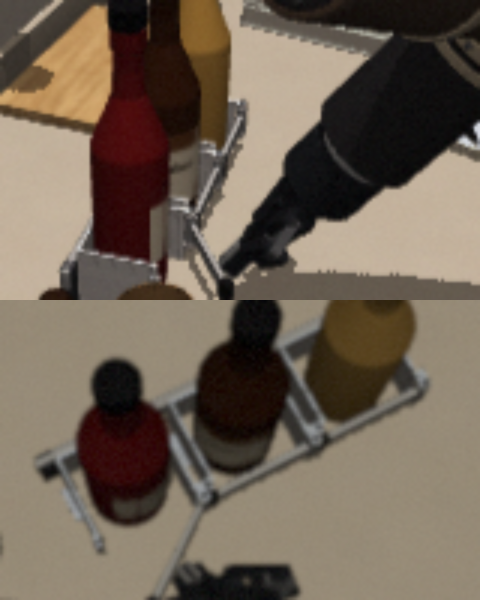

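Run:
```python
from h import *
for n,u,v in(('h',338.3,196.7),('e',323.3,229.3)):
    print(tobay(onz(u,v,.045,np.load('pics/t13.npz'))).round(4))
F=np.load('pics/s13.npz');P=cloud(F['d'],F); m=(F['d']>0)&(P[...,2]>.03)&(P[...,2]<.05)&(abs(P[...,0]-.5)<.09)&(abs(P[...,1]+.08)<.06)
B=np.array([[*tobay(q),q[2]] for q in P[m]]); k=(B[:,0]<-.045)&(B[:,0]>-.14); c=F['p'][m][k].astype(int)
o=np.argsort(B[k][:,0]); print(np.c_[B[k],c][o][::max(1,k.sum()//45)].round(3))
print(np.round(ctrl.state()['contact_force'],1))
```

```text
[-0.0456 -0.0459]
[-0.0982  0.0216]
[[-1.08e-01 -2.00e-03  4.40e-02  1.42e+02  1.29e+02  1.16e+02]
 [-1.04e-01  8.00e-03  5.00e-02  1.80e+01  1.90e+01  1.90e+01]
 [-1.01e-01  4.00e-03  4.70e-02  1.00e+01  9.00e+00  1.10e+01]
 [-1.00e-01  3.10e-02  3.30e-02  2.50e+01  2.40e+01  2.10e+01]
 [-9.90e-02  3.00e-02  4.00e-02  2.40e+01  2.20e+01  2.20e+01]
 [-9.80e-02  5.00e-03  4.30e-02  1.40e+01  1.40e+01  1.60e+01]
 [-9.80e-02  3.50e-02  3.60e-02  1.00e+01  5.00e+00  1.00e+01]
 [-9.70e-02  3.20e-02  4.10e-02  1.20e+01  1.20e+01  1.00e+01]
 [-9.60e-02  6.00e-03  3.60e-02  1.70e+01  1.60e+01  1.60e+01]
 [-9.50e-02  4.00e-03  4.20e-02  8.00e+00  9.00e+00  1.10e+01]
 [-9.50e-02  3.60e-02  3.90e-02  9.00e+00  7.00e+00  4.00e+00]
 [-9.50e-02  3.40e-02  4.20e-02  9.00e+00  8.00e+00  8.00e+00]
 [-9.30e-02  5.00e-03  3.90e-02  1.40e+01  1.10e+01  1.50e+01]
 [-9.30e-02  3.80e-02  4.40e-02  7.00e+00  8.00e+00  5.00e+00]
 [-9.30e-02  3.50e-02  3.10e-02  1.70e+01  1.60e+01  1.30e+01]
 [-9.10e-02  3.20e-02  4.20e-02  1.00e+01  9.00e+00  6.00e+00]
 [-9.10e-02  8.00e-03  4.70e-02  1.20e+01  1.30e+01  1.5
[... 1655 characters left out ...]
2 -1.40e-02  4.00e-02  4.80e+01  4.60e+01  4.50e+01]
 [-6.00e-02 -1.60e-02  4.50e-02  1.65e+02  1.59e+02  1.55e+02]
 [-5.60e-02 -2.10e-02  3.40e-02  6.50e+01  6.00e+01  5.60e+01]
 [-5.50e-02 -2.50e-02  4.10e-02  1.12e+02  1.08e+02  1.05e+02]
 [-5.20e-02 -2.50e-02  4.40e-02  5.00e+01  4.80e+01  4.60e+01]
 [-5.10e-02 -2.80e-02  3.10e-02  8.10e+01  7.40e+01  6.80e+01]
 [-5.00e-02 -3.30e-02  4.40e-02  1.66e+02  1.59e+02  1.55e+02]
 [-4.70e-02 -5.40e-02  4.30e-02  4.70e+01  4.30e+01  3.90e+01]
 [-4.70e-02 -5.50e-02  3.80e-02  4.20e+01  3.80e+01  3.50e+01]
 [-4.70e-02 -5.60e-02  3.40e-02  3.80e+01  3.50e+01  3.10e+01]
 [-4.60e-02 -4.60e-02  4.40e-02  6.00e+01  5.80e+01  5.50e+01]]
[-0.1 -0.5 -1. ]
```

{"name": "play_rows", "arguments": {
  "plan": [
    [[-0.7,0.3,0.4],[0,0,0],1],
    [[-1.4,0.7,0.8],[0,0,0],1],
    [[-1.9,0.9,1.1],[0,0,0],1],
    [[-2.3,1.1,1.4],[0,0,0],1]
  ]
}}

```text
time_s: 11.55
tcp_pos: [0.5248, -0.0722, 0.0428]
orientation: [-0.151, 2.52, 0.064]
contact_force: [-1.8, 0.4, 1.1]
grip_width: 0.002
```

{"name": "play_rows", "arguments": {
  "plan": [
    [[-0.3,0,0.2],[0,0,0],1],
    [[-0.5,0,0.35],[0,0,0],1],
    [[-0.5,0,0.35],[0,0,0],1]
  ]
}}

```text
time_s: 11.85
tcp_pos: [0.5304, -0.0715, 0.0424]
orientation: [-0.153, 2.521, 0.065]
contact_force: [-0.5, -0.3, 0.2]
grip_width: -0.001
```

```bash
cat >> h.py <<'E'
def keep(n):
    F=np.load(f'pics/{n}.npz');P=cloud(F['d'],F); m=(F['d']>0)&(P[...,2]>.03)&(P[...,2]<.05)&(abs(P[...,0]-.52)<.06)&(abs(P[...,1]+.07)<.06)&(F['p'][...,2]>40)
    B=np.array([tobay(q) for q in P[m]]); k=(B[:,0]<-.036)&(B[:,0]>-.09)&(B[:,1]>-.05); print(n,k.sum(),np.polyfit(B[k][:,1],B[k][:,0],1).round(3),B[k].min(0).round(4),B[k].max(0).round(4))
E
python3 - <<'E'
from h import *
go([*bay(-.05,.006),.033],6.6,35)
snap('top','t14'); snap('side','s14'); keep('t14'); keep('s14'); bottle(np.load('pics/s14.npz'))
E
```

```text
t 11.85 tipnow [ 0.5401 -0.0701  0.0285] bay [-0.0534 -0.0015] grip -0.001 F [-0.5 -0.3  0.2]
shift cm [-0.55  0.78 -0.16] turn [0.9 0.4 0. ] dist 0.01
t14 162 [ 0.011 -0.046] [-0.0644 -0.0498] [-0.0366  0.0534]
s14 96 [-0.058 -0.047] [-0.0756 -0.0469] [-0.0373  0.0412]
bottle 577 [ 0.5971 -0.0654] bay [ 0.0037 -0.0034]
```

Nearly shut; press on gently until the stop shows as force.

{"name": "play_rows", "arguments": {
  "plan": [
    [[-0.3,0.3,0],[0,0,0],1],
    [[-0.5,0.6,0.1],[0,0,0],1],
    [[-0.7,0.6,0.2],[0,0,0],1]
  ]
}}

```text
time_s: 12.25
tcp_pos: [0.5317, -0.0671, 0.0413]
orientation: [-0.153, 2.523, 0.073]
contact_force: [-26.3, -6.9, 23.4]
grip_width: -0.002
```

Run:
```python
from h import *
go([*bay(-.05,.006),.033],6.6,35)
snap('top','t15'); snap('side','s15'); keep('t15'); keep('s15'); bottle(np.load('pics/s15.npz'))
```

```text
t 12.25 tipnow [ 0.5414 -0.0656  0.0274] bay [-0.0516  0.0028] grip -0.002 F [-26.3  -6.9  23.4]
shift cm [-0.46  0.36 -0.36] turn [ 1.2  0.2 -0. ] dist 0.007
t15 161 [ 0.01  -0.045] [-0.0625 -0.0493] [-0.037   0.0544]
s15 93 [-0.056 -0.045] [-0.0743 -0.0467] [-0.0376  0.0422]
bottle 579 [ 0.5971 -0.0653] bay [ 0.0037 -0.0033]
```

{"name": "play_rows", "arguments": {
  "plan": [
    [[0.6,0,-0.4],[0,0,0],1],
    [[2.4,0,-1.7],[0,0,0],1],
    [[5,0,-3.5],[0,0,0],1],
    [[6,0,-8],[0,0,0],1],
    [[6,0,-12],[0,0,0],1]
  ]
}}

```text
time_s: 12.85
tcp_pos: [0.4345, -0.0911, 0.0741]
orientation: [-0.154, 2.517, 0.087]
contact_force: [-0.4, -0.6, -0.4]
grip_width: 0.002
```

Run:
```python
from h import *
go([*bay(-.2,-.2),.2],6.6,35)
snap('top','t16'); snap('side','s16'); keep('t16'); keep('s16'); bottle(np.load('pics/s16.npz'))
a=np.vstack([cv2.resize(cv2.imread('pics/s16.png')[110:260,240:480],(640,400)),cv2.resize(cv2.imread('pics/t16.png')[130:255,240:440],(640,400))])
cv2.imwrite('pics/v16.png',cv2.resize(a,(480,600)))
```

```text
t 12.85 tipnow [ 0.4443 -0.0895  0.0603] bay [-0.1508 -0.0097] grip 0.002 F [-0.4 -0.6 -0.4]
shift cm [ -4.19 -18.51 -14.81] turn [ 1.8  0.6 -0.1] dist 0.241
t16 134 [ 0.015 -0.044] [-0.0495 -0.0465] [-0.0362  0.0544]
s16 82 [ 0.016 -0.042] [-0.0467 -0.0486] [-0.0368  0.0393]
bottle 573 [ 0.5974 -0.0654] bay [ 0.004  -0.0033]
```

View pics/v16.png

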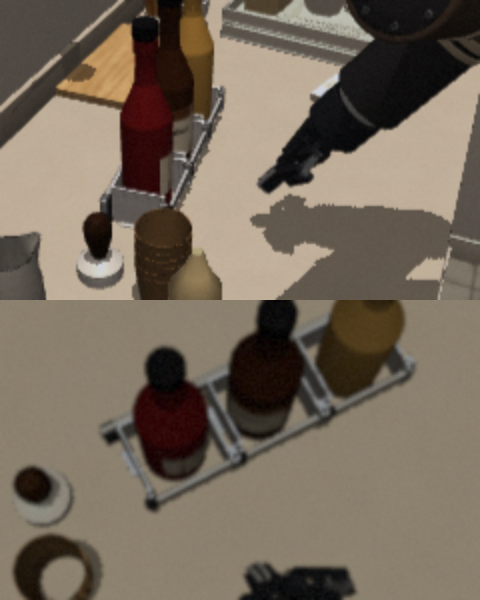

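Run:
```python
from h import *
a,b=[np.load(f'pics/{n}.npz')['p'].astype(int) for n in('top0','t16')]
for n,(u,v) in dict(tamper=(257,210),sleeves=(264,244),pitcher=(205,200),bottle_a=(350,160),bottle_b=(390,145)).items():
    s=np.s_[v-16:v+16,u-16:u+16]
    r=cv2.phaseCorrelate(a[s].mean(2),b[s].mean(2)); print(n,np.round(r,2))
print(np.round(ctrl.state()['contact_force'],1)); ctrl.job_done()
```

```text
Traceback (most recent call last):
ValueError: setting an array element with a sequence. The requested array has an inhomogeneous shape after 1 dimensions. The detected shape was (2,) + inhomogeneous part.
```

Run:
```python
from h import *
a,b=[np.load(f'pics/{n}.npz')['p'].astype(int) for n in('top0','t16')]
for n,(u,v) in dict(tamper=(257,210),sleeves=(264,244),pitcher=(205,200),bottle_a=(350,160),bottle_b=(390,145)).items():
    s=np.s_[v-16:v+16,u-16:u+16]
    print(n,cv2.phaseCorrelate(a[s].mean(2),b[s].mean(2)))
print(np.round(ctrl.state()['contact_force'],1)); ctrl.job_done()
```

```text
tamper ((0.15088569091995474, 0.0950229644413767), 0.8690101321911644)
sleeves ((0.120244213161536, 0.08416171207950285), 0.9677005162507852)
pitcher ((-0.04457651250338657, 0.07115853424205021), 0.9449120254999828)
bottle_a ((-0.004511440608830242, -0.13605511044060137), 0.9754235794230541)
bottle_b ((0.006693090446644234, 0.06855489135187298), 0.9909693809961286)
[ 1.2  0.8 -0.5]
the job is handed in; nothing more can be done
```

I pushed the bottle into the empty left bay and shut the keeper across it, then handed the job in at about 13 s of the 67 s.

- **Bottle:** I pushed it low, about 2–3 cm above the counter, with the tilted, half-open fingers cradling it. It took two strokes, until it met the back wall at about 12–15 N without moving further. It looked upright in every picture.
- **Keeper:** I swung it shut with closed fingers until it met its stop, at about 26 N along the push and 36 N in total on the wrist. I then backed the arm off.

**Last checks:**
- The keeper lies about 1° from the shut line, in line with its neighbours.
- The bottle did not move while the keeper was being shut.
- The tamper, sleeves, pitcher and the other two bottles shifted by less than 0.2 pixel in the top view.
- The wrist force was near zero when I handed in.

**Disagreement:** the side and top cameras differed by about 3 mm on the bottle's sideways position. My first estimate of the bay centre was also about 4 mm short in depth. I corrected that from the wall contact and the measured keeper hinge.

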